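# Pack the last two hardwood wedges head to tail in the rack

### The job

Two hardwood blocking wedges are lying loose on the garage bench. Put them away flat in the empty bay of the steel rack, head to tail like the pair already packed in the other bay, both slid fully in so that together they fill the bay and neither sticks out of its mouth. Leave the packed pair and the other things on the bench where they are.

Things in the scene. Friction and masses are not known exactly. Their poses are not given: they have to be found in the camera images.
- rack: Dark steel rack fixed to the bench: two equal bays side by side, open above and at the mouth, the bench as floor; one holds a packed pair. Each is 136 mm deep, 74 mm wide inside; walls 8 mm thick, 22 mm high. Origin: on the bench, centre of the EMPTY bay. x points from its mouth (x = -68 mm) to its back wall (+68); side walls' inner faces at y = -37 and +37. The full bay is centred at y = +82 mm.
- wedge_1: Loose hardwood wedge lying flat, 130 mm long, 40 tall, 0.13 kg; in plan a right trapezoid, 48 mm wide at the thick end, 22 at the thin. Origin: underside, middle of the 130 x 48 outline. x goes from thick end (x = -65, y -24 to +24) to thin end (x = +65, y -24 to -2). One side is straight at y = -24; the other slants. z up; need not be turned over. Slides when pushed.
- wedge_2: The second loose wedge, the same in shape, size, origin and axes as wedge_1; they are interchangeable. Packed, each wedge's straight side lies along a side wall of the bay and the slanted sides meet; the pair measures 130 x 70 mm.
- wedge_1_thin (a point): Centre of the flat thin-end face of wedge_1: 65 mm along its x, -13 mm in y, 20 mm above its underside.
- wedge_2_thin (a point): Centre of the flat thin-end face of wedge_2: 65 mm along its x, -13 mm in y, 20 mm above its underside.
- packed_1: Wedge already packed in the other bay, of the same shape and axes, thick end to the back; to be left alone.
- packed_2: The other wedge of the packed pair, thin end to the back; to be left alone.
- starter: Dark steel starter motor lying on the bench, 84 mm across, about 225 mm long, 112 mm tall; origin under its middle, shaft to x. Bystander.
- can: Standing spray can, 60 mm across, 150 mm tall; origin under its middle. Bystander.
- screwdriver: Screwdriver lying on the bench along its x; origin beneath it. Bystander.

How it is judged:
At the end, for the whole second after the job is handed in: Both wedges flat on the bench (0.1 rad, 5 mm) and at rest in the empty bay: within 6 mm of mid-depth (so at most 3 mm out of the mouth), within 0.08 rad of the bay's line, one along each side wall (origins 6 to 17 mm off the middle line), thick ends at opposite ends, slants together (x of wedge_1 in the frame of rack between -0.006 and 0.006 m and height (world z) of wedge_1 between -0.005 and 0.005 m and angle between each of wedge_1, wedge_2's own z axis and vertical below 0.1 rad and angle between the x axis of each of wedge_1, wedge_2 and the x axis of rack, either way round below 0.08 rad and linear speed of each of wedge_1, wedge_2 below 0.01 m/s and angular speed of each of wedge_1, wedge_2 below 0.1 rad/s and x of wedge_2 in the frame of rack between -0.006 and 0.006 m and height (world z) of wedge_2 between -0.005 and 0.005 m and ((y of wedge_1 in the frame of rack between -0.017 and -0.006 m and y of wedge_2 in the frame of rack between 0.006 and 0.017 m and x of wedge_1_thin in the frame of rack above 0.05 m and x of wedge_2_thin in the frame of rack below -0.05 m) or (y of wedge_2 in the frame of rack between -0.017 and -0.006 m and y of wedge_1 in the frame of rack between 0.006 and 0.017 m and x of wedge_2_thin in the frame of rack above 0.05 m and x of wedge_1_thin in the frame of rack below -0.05 m))); the robot touches nothing.
It fails at once if the packed pair or another thing on the bench is moved by more than 15 mm (distance of any of packed_1, packed_2, starter, can, screwdriver from where it was at the start of the episode above 0.015 m).
It also fails if it takes over 72 s, if anything falls off the work surface, if the arm or the gripper's body presses on something with over 40 N, if the wrist force passes 120 N, or if a joint passes its speed limit or range.

### The arm

A 6-joint arm with a two-finger parallel gripper is mounted at the origin on the work surface. World frame = base frame: x ahead of the robot, y to its left, z up, the work surface at z = 0. Lengths are in m, angles in rad, forces in N, time in s.
With the tool pointing down it reaches from about 0.325 to 0.85 m from the base axis. Payload 15.5 kg.
Tool frame: the origin (TCP) lies midway between the tips of the shut fingers; the grasp point (between the pads) lies 19 mm behind it; z points along the fingers, y is the line along which they close (so a half turn about z gives the same grasp; the last joint's range is limited). The gripper opens to 91 mm and grips with 3 to 60 N. Pads are 32 mm wide; open, the fingers measure 118 mm over their backs; the gripper's body (76 mm by 178 mm) begins 60 mm behind the grasp point.
Start: joints at [-1.345, 0.494, 1.345, -0, 1.302, -0.096], TCP at [0.198, -0.593, 0.214] pointing down, gripper open.
Joint ranges: [-2.91, 2.91], [-0.82, 2.16], [0.22, 2.67], [-1.22, 4.37], [0.12, 2.79], [-3.08, 3.08]. Speed limits (rad/s): [1.89, 1.89, 2.57, 3.01, 3.01, 3.01].

### API

Orientations are given as a unit quaternion [x, y, z, w].
In Python, from station import env gives the robot as it stands.
- The arm moves only by the tool drive_tool, never from a script. Its argument "steps" is a list of rows, each a list of 3 entries, a list of its own where there are three numbers: the shift along the tool's x, y, z in m, then the turn, a rotation vector about the tool's x, y, z in degrees, then the opening, from 0 (shut) to 1 (fully open). In form: [[[tx, ty, tz], [ax, ay, az], hand], ...]. A call has 1 to 20 rows; each row is the pose to reach, as a shift and turn from the pose commanded when the call began, along the tool's axes at that moment; what a row does not reach only later rows make up. A row lasts 1/12 s, in which the tool goes at most 41.7 mm and 7.16 degrees, less where a joint would pass 70% of its speed; a pose out of reach is approached as far as the arm can. A call with a gripper value outside its range is refused whole. The fingers move at their own pace and stop on an object; "squeeze" is the grip in N (left out, the last holds). Time passes only in rows, so rows that repeat a pose let the fingers close. It gives the time, the measured TCP pose, the force, the opening and the grip force at its end, in the units of the state.
- env.get_state(): the state, without advancing time (a new reading comes with each control period).
- env.grab_frame(name): name is "scene" or "top" or "wrist"; returns a dict with "image" (420x560x3 uint8, red, green, blue), "range_z" (420x560 float32, m along the optical axis (not along the pixel's ray), 0 where there is no reading), "intrinsics" (3x3 intrinsics, pixels), "position" and "attitude" of the camera in the world. Camera axes: x right, y up, looking along -z (the intrinsics and any distortion apply to the point x, -y, -z); pixel columns grow to the right and rows downward; lengths in m; the calibration is good to about 2 mm. A picture is of the moment at which its call begins.
- env.finish_job(): hands the job in; it is judged then, once.
The state is a dict: "clock": time; "joint_positions": joint angles; "qd": joint speeds; "tau": joint torques, N m; "position": TCP position; "tcp_rot": TCP orientation; "force": force on the tool from outside, world axes, zero at the start; "wrist_torque": the same for the moment, N m; "width": opening from 0.0 (shut) to 1.0 (fully open); "grip_force": force on a finger pad.
Only numpy, scipy, OpenCV 4.12 (cv2) and the standard library are available. Lean on these libraries where they do the work, as an engineer would, in place of code of your own. Each camera call takes 0.05 s, during which the arm holds its last target. There are 200 camera calls.

## Working session

There is one attempt and no reset: what is moved stays moved. The work goes in short steps, Python scripts to look and compute and a tool call to move; the robot and the scene stay as the last step left them, time stands still between calls to the robot, and variables do not carry over. Pictures are saved under pics/ and viewed, at most 10 in all, crops included, and the job is handed in when it is done.

Besides the shell and the picture viewer there is one more tool, called after "Emit:" as name(argument=value, ...), one argument or row to a line, values as JSON. drive_tool: Moves the arm, as the interface text tells. Its arguments: {"type":"object","properties":{"steps":{"type":"array","items":{"type":"array"}},"squeeze":{"type":"number"}},"required":["steps"]}

```bash
ls; mkdir -p pics; cat > h.py <<'E'
import numpy as np, cv2
from scipy.spatial.transform import Rotation as R
from station import env
def grab(n):
    f=env.grab_frame(n); return f
def rot(f):
    a=np.array(f['attitude'],float)
    return R.from_quat(a).as_matrix() if a.size==4 else a.reshape(3,3)
def cloud(f):
    K=np.array(f['intrinsics']); d=f['range_z']; v,u=np.indices(d.shape)
    p=np.stack([(u-K[0,2])/K[0,0]*d,-(v-K[1,2])/K[1,1]*d,-d],-1)
    return p@rot(f).T+np.array(f['position'])
def save(f,n): cv2.imwrite('pics/'+n+'.png',f['image'][:,:,::-1])
E
python3 - <<'E'
from h import *
f=grab('top');save(f,'top0');P=cloud(f);np.savez('top0.npz',P=P,im=f['image'],d=f['range_z'])
print({k:f[k] for k in f if k not in('image','range_z')}, env.get_state())
E
```

```text
pics
{'intrinsics': array([[513.95875628,   0.        , 287.6970633 ],
       [  0.        , 513.95875628, 210.12071375],
       [  0.        ,   0.        ,   1.        ]]), 'position': array([ 0.42433009, -0.0517133 ,  1.31869051]), 'attitude': array([ 0.04253005, -0.04566259, -0.69549866,  0.71581265])} {'clock': 0.05, 'joint_positions': array([-1.34451364e+00,  4.94178992e-01,  1.34613380e+00, -2.40158685e-05,
        1.30250262e+00, -9.55195422e-02]), 'qd': array([ 0.00010636, -0.00061613,  0.00056265,  0.00146615,  0.00168221,
       -0.00045654]), 'tau': array([ 1.20923927e-03, -8.81090069e+01, -3.82967591e+01,  7.11835432e-02,
        4.79876040e-02, -5.50388177e-05]), 'position': array([ 0.19757011, -0.59254635,  0.21333997]), 'tcp_rot': array([ 9.87082623e-01,  1.60210865e-01, -5.14961982e-05, -6.09317722e-04]), 'force': array([-0.97637696, -0.18532827, -0.24545062]), 'wrist_torque': array([-0.01969557, -0.05333311,  0.02361622]), 'grip_force': 0.0, 'width': 1.0048850541429786}
```

View pics/top0.png

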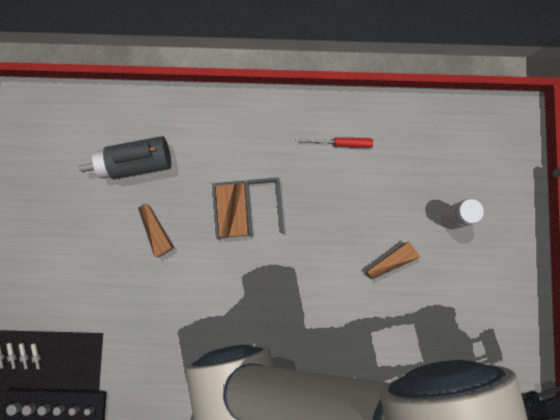

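The top view shows loose wedges near (155,230) and (392,260). The empty bay is near (266,207), with its mouth facing down the image towards the robot and the full bay to its left. Next I'll measure the top faces.

```bash
cat >> h.py <<'E'
def rays(f,uv,z):
    K=np.array(f['intrinsics']);uv=np.asarray(uv,float).reshape(-1,2)
    d=np.c_[(uv[:,0]-K[0,2])/K[0,0],-(uv[:,1]-K[1,2])/K[1,1],-np.ones(len(uv))]@rot(f).T
    p=np.array(f['position']); return p+d*((z-p[2])/d[:,2])[:,None]
def wedges(f,lo=.032,hi=.05):
    """top-face contours -> poses (x,y,yaw) of wood pieces"""
    P=cloud(f);im=f['image'].astype(int)
    m=((P[...,2]>lo)&(P[...,2]<hi)&(im[...,0]>im[...,2]*1.5+15)).astype(np.uint8)
    out=[]
    for c in cv2.findContours(m,cv2.RETR_EXTERNAL,cv2.CHAIN_APPROX_NONE)[0]:
        if cv2.contourArea(c)<150: continue
        mm=np.zeros_like(m);cv2.drawContours(mm,[c],-1,1,-1)
        mm=mm&m
        uv=np.argwhere(mm)[:,::-1]; q=rays(f,uv,.04)[:,:2]
        out.append((q,np.median(P[mm>0][:,2]),c))
    return out
def pose(q):
    """moments of the trapezoid area: principal axis + skew; refine by known shape moments"""
    T=np.array([[-.065,-.024],[.065,-.024],[.065,-.002],[-.065,.024]])
    g=np.stack(np.meshgrid(np.linspace(-.065,.065,261),np.linspace(-.024,.024,97)),-1).reshape(-1,2)
    g=g[g[:,1]<.024-(g[:,0]+.065)*.2]
    def mom(a):
        c=a.mean(0);w,V=np.linalg.eigh(np.cov((a-c).T));e=V[:,1]
        if (((a-c)@e)**3).mean()<0:e=-e
        return c,np.arctan2(e[1],e[0]),np.sqrt(w)
    c0,a0,w0=mom(g);c,a,w=mom(q);th=a-a0
    Rm=np.array([[np.cos(th),-np.sin(th)],[np.sin(th),np.cos(th)]])
    o=c-Rm@c0
    return o,(th+np.pi)%(2*np.pi)-np.pi,w/w0
E
python3 - <<'E'
from h import *
# skew check: thin end is the long tail => third moment positive toward thin
f=grab('top');im=f['image'];P=cloud(f)
for q,z,c in wedges(f):
    o,t,s=pose(q);print('W',q.mean(0).round(4),len(q),z.round(4),'o',o.round(4),'yaw',np.degrees(t).round(1),'scale',s.round(2),cv2.boundingRect(c))
m=((P[...,2]>.013)&(P[...,2]<.03)).astype(np.uint8);m[:170]=0;m[245:]=0;m[:,:205]=0;m[:,295:]=0
print(P[150:160,150:500,2].mean())
m2=((im.max(2)<85)).astype(np.uint8)
g=cv2.resize(im[165:255,200:300],None,fx=6,fy=6,interpolation=cv2.INTER_CUBIC)
cv2.imwrite('pics/rack.png',g[:,:,::-1])
uv=np.argwhere(m)[:,::-1];q=rays(f,uv,.022)[:,:2];print(len(q),q.min(0),q.max(0))
E
```

```text
W [ 0.4681 -0.3233] 671 0.0403 o [ 0.4586 -0.3203] yaw 126.7 scale [0.93 0.99] (367, 243, 53, 35)
W [0.5203 0.2752] 656 0.0396 o [0.524  0.2845] yaw 32.9 scale [0.92 0.99] (140, 204, 31, 53)
W [0.5807 0.0864] 1403 0.0399 o [0.5871 0.0941] yaw 14.3 scale [1.93 1.01] (216, 184, 32, 53)
W [ 0.5956 -0.7313] 310 0.0418 o [ 0.5882 -0.7379] yaw -174.4 scale [0.31 1.49] (553, 177, 7, 77)
W [ 0.9245 -0.0707] 4165 0.0468 o [ 0.9309 -0.0783] yaw -85.9 scale [ 3.38 12.27] (0, 62, 560, 108)
0.00797035992571361
760 [ 0.50847488 -0.0449334 ] [0.67187418 0.14021621]
```

View pics/rack.png

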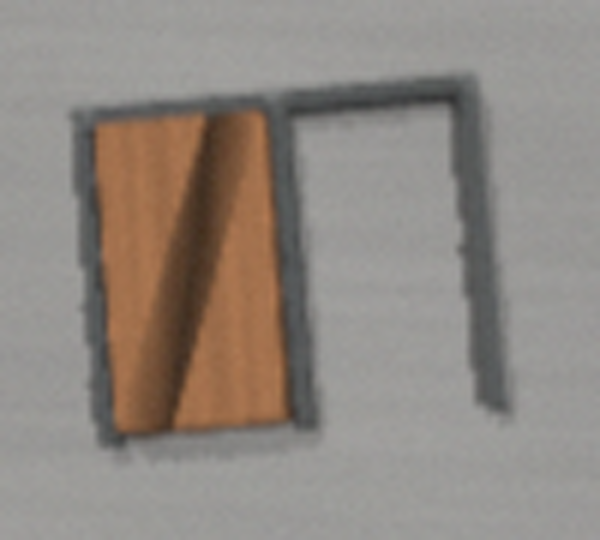

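The crop shows the rack's tops clearly. The empty bay's mouth is at the bottom, and a wedge entering thin-first (yaw 0) goes along the right wall. I'll fit the rack outline and work out the first approach.

```bash
cat >> h.py <<'E'
def cmd(xy,z,psi,s=None):
    """print tool-frame shift and z-turn to reach TCP xyz, tool-x yaw psi (deg), tool down"""
    s=s or env.get_state();r0=R.from_quat(s['tcp_rot']);p=np.array(s['position'])
    a=np.radians(psi);r1=R.from_matrix(np.array([[np.cos(a),np.sin(a),0],[np.sin(a),-np.cos(a),0],[0,0,-1]]))
    rel=r0.inv()*r1
    print('pos',p.round(4),'shift mm',(r0.inv().apply(np.r_[xy,z]-p)*1000).round(1),'turn',np.degrees(rel.as_rotvec()).round(1))
def w2(o,th,l):
    l=np.asarray(l,float).reshape(-1,2);return np.asarray(o)+l@np.array([[np.cos(th),np.sin(th)],[-np.sin(th),np.cos(th)]])
E
python3 - <<'E'
from h import *
f=grab('top');im=f['image'].astype(int);P=cloud(f)
m=((P[...,2]>.012)&(P[...,2]<.032)&(im.max(2)<105)&(abs(im[...,0]-im[...,2])<25)).astype(np.uint8)
m[:170]=0;m[250:]=0;m[:,:205]=0;m[:,295:]=0
m=cv2.morphologyEx(m,cv2.MORPH_CLOSE,np.ones((3,3)))
n,lab,st,_=cv2.connectedComponentsWithStats(m);k=1+st[1:,4].argmax();print(st[k])
uv=np.argwhere(lab==k)[:,::-1];q=rays(f,uv,.022)[:,:2]
r=cv2.minAreaRect((q*1000).astype(np.float32));print(r)
b=cv2.boxPoints(r);print(b.round(1))
# per-wall line fits of centrelines: outer empty-bay wall (right) and back wall
def fit(mask):
    a=q[mask];v=cv2.fitLine(a.astype(np.float32),cv2.DIST_HUBER,0,.001,.001).ravel();print(len(a),v.round(4),np.degrees(np.arctan2(v[1],v[0])).round(2))
c=q.mean(0)
fit((q[:,1]<-.012)&(q[:,0]<.645)); fit((q[:,0]>.645)); fit((q[:,1]>.115)&(q[:,0]<.64)); fit((q[:,1]>.03)&(q[:,1]<.062)&(q[:,0]<.64))
for q_,z,cc in wedges(f)[:2]:
    o,t,s=pose(q_);l=(q_-o)@np.array([[np.cos(t),-np.sin(t)],[np.sin(t),np.cos(t)]])
    print('extent',l.min(0).round(4),l.max(0).round(4))
E
```

```text
[213 178  71  62 669]
((589.848876953125, 46.734535217285156), (144.2959747314453, 171.19110107421875), 7.023908615112305)
[[507.8 122.9]
 [528.7 -47. ]
 [671.9 -29.4]
 [651.  140.5]]
136 [ 0.9925  0.1225  0.5865 -0.0361] 7.03
214 [ 0.076  -0.9971  0.6568  0.0589] -85.64
140 [0.9923 0.1236 0.5747 0.1276] 7.1
159 [0.9929 0.1188 0.5774 0.0448] 6.82
extent [-0.0639 -0.0229] [0.066  0.0221]
extent [-0.063 -0.023] [0.067  0.0219]
```

```bash
python3 - <<'E'
from h import *
t=np.radians(126.7);print(w2([.4586,-.3203],t,[-.009,-.0057]))
cmd(w2([.4586,-.3203],t,[-.009,-.0057])[0],.16,-59)
E
```

```text
[[ 0.46854875 -0.32410952]]
pos [ 0.1976 -0.5927  0.2135] shift mm [ 342.  -169.    53.7] turn [-0.   0.  77.4]
```

Emit:
drive_tool(
  steps=[
    [[0.342,-0.169,0.054],[0,0,77.4],1],
    [[0.342,-0.169,0.054],[0,0,77.4],1],
    [[0.342,-0.169,0.054],[0,0,77.4],1],
    [[0.342,-0.169,0.054],[0,0,77.4],1],
    [[0.342,-0.169,0.054],[0,0,77.4],1],
    [[0.342,-0.169,0.054],[0,0,77.4],1],
    [[0.342,-0.169,0.054],[0,0,77.4],1],
    [[0.342,-0.169,0.054],[0,0,77.4],1],
    [[0.342,-0.169,0.054],[0,0,77.4],1],
    [[0.342,-0.169,0.054],[0,0,77.4],1],
    [[0.342,-0.169,0.054],[0,0,77.4],1],
    [[0.342,-0.169,0.054],[0,0,77.4],1],
    [[0.342,-0.169,0.054],[0,0,77.4],1],
    [[0.342,-0.169,0.054],[0,0,77.4],1],
    [[0.342,-0.169,0.054],[0,0,77.4],1],
    [[0.342,-0.169,0.054],[0,0,77.4],1],
  ],
  squeeze=25,
)

```text
clock: 1.48
position: [0.4683, -0.3249, 0.16]
tcp_rot: [0.871, -0.491, 0.0, 0.0]
force: [-0.7, 0.5, 0.8]
width: 0.997
grip_force: 0.0
```

```bash
python3 - <<'E'
from h import *
f=grab('wrist');save(f,'w1')
for q,z,c in wedges(f):
    o,t,s=pose(q);print(len(q),z.round(4),'o',o.round(4),'yaw',np.degrees(t).round(1),'scale',s.round(2),cv2.boundingRect(c))
t=np.radians(126.7)
cmd([.4685,-.3241],.026,-59)
E
```

```text
3751 0.0399 o [ 0.4702 -0.3341] yaw 121.2 scale [1.   0.87] (246, 142, 56, 147)
pos [ 0.4683 -0.3249  0.16  ] shift mm [ -0.6  -0.5 134. ] turn [ 0.  -0.   0.1]
```

View pics/w1.png

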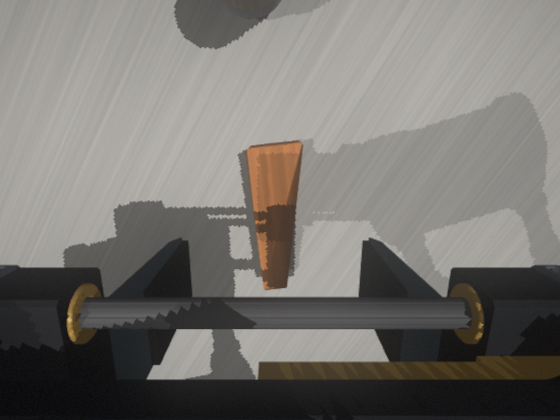

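The wrist view shows the wedge from its thick end at (275,143) to its thin end at (274,289). It is aligned and centred between the fingers, so I'll descend and grip.

Emit:
drive_tool(
  steps=[
    [[0,0,0.04],[0,0,0],1],
    [[0,0,0.08],[0,0,0],1],
    [[0,0,0.115],[0,0,0],1],
    [[0,0,0.134],[0,0,0],1],
    [[0,0,0.134],[0,0,0],1],
    [[0,0,0.134],[0,0,0],0.3],
    [[0,0,0.134],[0,0,0],0],
    [[0,0,0.134],[0,0,0],0],
    [[0,0,0.134],[0,0,0],0],
    [[0,0,0.134],[0,0,0],0],
    [[0,0,0.134],[0,0,0],0],
    [[0,0,0.134],[0,0,0],0],
    [[0,0,0.134],[0,0,0],0],
    [[0,0,0.134],[0,0,0],0],
  ],
  squeeze=25,
)

```text
clock: 2.7
position: [0.4687, -0.3245, 0.0261]
tcp_rot: [0.871, -0.492, 0.0, 0.0]
force: [0.0, -0.3, 3.9]
width: 0.425
grip_force: 24.9
```

Emit:
drive_tool(
  steps=[
    [[0,0,-0.02],[0,0,0],0],
    [[0,0,-0.05],[0,0,0],0],
    [[0,0,-0.08],[0,0,0],0],
    [[0,0,-0.08],[0,0,0],0],
  ],
)

```text
clock: 3.03
position: [0.4706, -0.326, 0.1107]
tcp_rot: [0.871, -0.492, 0.003, 0.001]
force: [0.7, -1.3, -0.1]
width: 0.421
grip_force: 24.9
```

```bash
python3 - <<'E'
from h import *
f=grab('wrist');save(f,'w2')
E
```

```text
(no output)
```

View pics/w2.png

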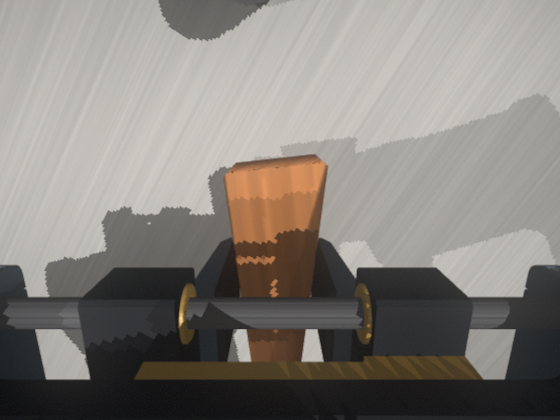

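The wedge is held well, with the thick end at the top of the view at (228–325,160). Next I'll measure its pose in the hand.

```bash
cat >> h.py <<'E'
def inhand(f):
    """tool-frame edges of the held wedge's top face (upper part visible in wrist view)"""
    s=env.get_state();r0=R.from_quat(s['tcp_rot']);p=np.array(s['position'])
    P=cloud(f);T=r0.inv().apply((P-p).reshape(-1,3)).reshape(P.shape)
    im=f['image'].astype(int)
    m=((im[...,0]>im[...,2]*1.5+15)&(abs(T[...,2]+.014)<.02)&(f['range_z']>0));m[300:]=0
    z=T[...,2][m];zt=np.percentile(z,10);top=m&(T[...,2]<zt+.006)
    t=T[top];return t,zt
E
python3 - <<'E'
from h import *
f=grab('wrist');t,zt=inhand(f);print(len(t),zt,t.min(0),t.max(0))
for lo in np.arange(-.08,.08,.008):
    a=t[(t[:,0]>=lo)&(t[:,0]<lo+.008)]
    if len(a)>5:print(lo.round(3),len(a),np.percentile(a[:,1],[1,99]).round(4),a[:,2].mean().round(4))
a=t
for lo in np.arange(-.024,.024,.006):
    b=a[(a[:,1]>=lo)&(a[:,1]<lo+.006)]
    if len(b)>3:print('y',lo.round(3),b[:,0].min().round(4),b[:,0].max().round(4))
E
```

```text
11000 -0.01648006499420368 [-0.00960734 -0.02330298 -0.01812636] [ 0.05849796  0.02328943 -0.01055361]
-0.016 118 [-0.0166  0.0165] -0.0152
-0.008 995 [-0.0171  0.0172] -0.0154
-0.0 1084 [-0.0182  0.0178] -0.0155
0.008 1142 [-0.019   0.0179] -0.0156
0.016 1232 [-0.0198  0.0187] -0.0156
0.024 1378 [-0.0206  0.0205] -0.0157
0.032 1506 [-0.0213  0.021 ] -0.0158
0.04 1631 [-0.0222  0.0217] -0.0158
0.048 1689 [-0.0225  0.0224] -0.0158
0.056 225 [-0.0004  0.0227] -0.015
y -0.024 0.0 0.0541
y -0.018 -0.0094 0.0548
y -0.012 -0.0096 0.0555
y -0.006 -0.0092 0.0561
y -0.0 -0.0093 0.0567
y 0.006 -0.0091 0.0576
y 0.012 -0.0086 0.0582
y 0.018 -0.0008 0.0585
```

```bash
cat >> h.py <<'E'
RO=np.array([.5909,.0055]);RY=np.radians(7.0)
E
python3 - <<'E'
from h import *
o=w2(RO,RY,[-.003,-.005])[0];y=RY+np.pi;psi=np.degrees(RY)-5.65
E_=w2(o,y,[-.065,0])[0];a=np.radians(psi)
tcp=E_-.0563*np.array([np.cos(a),np.sin(a)]);print(tcp,psi)
s=env.get_state();print(s['tcp_rot'])
cmd(tcp,.16,psi);cmd(tcp,.028,psi)
E
```

```text
[0.59676284 0.00676675] 1.3499999999999996
[ 8.70515669e-01 -4.92139587e-01  1.02836229e-03  1.99069396e-04]
pos [ 0.4691 -0.3248  0.1067] shift mm [-218.2 -280.4  -53.5] turn [  0.   -0.1 -60.3]
pos [ 0.4691 -0.3248  0.1067] shift mm [-218.4 -280.3   78.5] turn [  0.   -0.1 -60.3]
```

Emit:
drive_tool(
  steps=[
    [[-0.218,-0.28,-0.0535],[0,0,-60.3],0],
    [[-0.218,-0.28,-0.0535],[0,0,-60.3],0],
    [[-0.218,-0.28,-0.0535],[0,0,-60.3],0],
    [[-0.218,-0.28,-0.0535],[0,0,-60.3],0],
    [[-0.218,-0.28,-0.0535],[0,0,-60.3],0],
    [[-0.218,-0.28,-0.0535],[0,0,-60.3],0],
    [[-0.218,-0.28,-0.0535],[0,0,-60.3],0],
    [[-0.218,-0.28,-0.0535],[0,0,-60.3],0],
    [[-0.218,-0.28,-0.0535],[0,0,-60.3],0],
    [[-0.218,-0.28,-0.0535],[0,0,-60.3],0],
    [[-0.218,-0.28,-0.0535],[0,0,-60.3],0],
    [[-0.218,-0.28,-0.0535],[0,0,-60.3],0],
    [[-0.218,-0.28,-0.0535],[0,0,-60.3],0],
    [[-0.218,-0.28,-0.0535],[0,0,-60.3],0],
  ],
)

```text
clock: 4.3
position: [0.5956, 0.0057, 0.1588]
tcp_rot: [1.0, 0.011, -0.001, -0.0]
force: [0.3, 0.3, -0.9]
width: 0.423
grip_force: 24.9
```

```bash
python3 - <<'E'
from h import *
cmd([.5968,.0068],.060,1.35);cmd([.5968,.0068],.0275,1.35)
f=grab('wrist');save(f,'w3');t,zt=inhand(f);print(len(t),t[:,0].max())
E
```

```text
pos [0.5956 0.0057 0.1588] shift mm [ 1.3 -1.1 98.8] turn [-0.   0.1 -0.1]
pos [0.5956 0.0057 0.1588] shift mm [  1.4  -1.1 131.3] turn [-0.   0.1 -0.1]
10922 0.057660122051126486
```

View pics/w3.png

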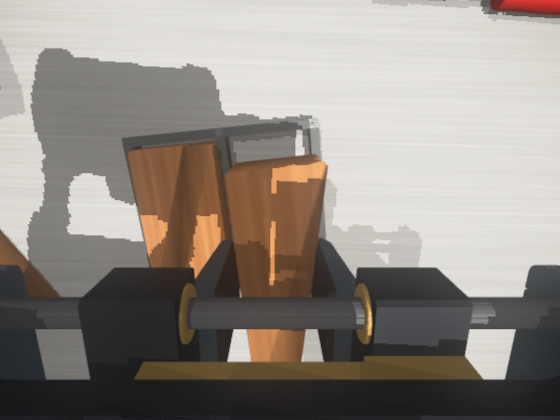

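The view shows the wedge above the empty bay, between the middle wall at (228,150) and the outer wall at (315,140). I'll lower it and release with a partial opening.

Emit:
drive_tool(
  steps=[
    [[0,0,0.03],[0,0,0],0],
    [[0,0,0.06],[0,0,0],0],
    [[0,0,0.09],[0,0,0],0],
    [[0,0,0.11],[0,0,0],0],
    [[0,0,0.12],[0,0,0],0],
    [[0,0,0.127],[0,0,0],0],
    [[0,0,0.132],[0,0,0],0],
    [[0,0,0.132],[0,0,0],0],
    [[0,0,0.132],[0,0,0],0],
  ],
)

```text
clock: 5.1
position: [0.5967, 0.0066, 0.0283]
tcp_rot: [1.0, 0.012, 0.001, 0.0]
force: [0.3, 0.3, 0.2]
width: 0.425
grip_force: 24.9
```

Emit:
drive_tool(
  steps=[
    [[0,0,0.0015],[0,0,0],0],
    [[0,0,0.0015],[0,0,0],0],
    [[0,0,0.0015],[0,0,0],0.46],
    [[0,0,0.0015],[0,0,0],0.5],
    [[0,0,0.0015],[0,0,0],0.52],
    [[0,0,0.0015],[0,0,0],0.52],
    [[0,0,-0.03],[0,0,0],0.52],
    [[0,0,-0.07],[0,0,0],0.52],
    [[0,0,-0.11],[0,0,0],0.52],
    [[-0.04,0,-0.15],[0,0,0],0.2],
    [[-0.08,0,-0.15],[0,0,0],0],
    [[-0.12,0,-0.15],[0,0,0],0],
    [[-0.12,0,-0.15],[0,0,0],0],
  ],
)

```text
clock: 6.18
position: [0.4698, 0.0044, 0.1778]
tcp_rot: [1.0, 0.012, -0.002, -0.0]
force: [1.2, -0.3, -0.8]
width: 0.26
grip_force: 0.0
```

```bash
python3 - <<'E'
from h import *
f=grab('wrist');save(f,'w4')
def rk(o,t): return ((np.array(o)-RO)@np.array([[np.cos(RY),-np.sin(RY)],[np.sin(RY),np.cos(RY)]])*1000).round(1),np.degrees(t-RY).round(1)
for n in('wrist','top'):
  f=grab(n)
  for q,z,c in wedges(f):
    o,t,s=pose(q);print(n,len(q),z.round(4),rk(o,t),'scale',s.round(2),cv2.boundingRect(c))
E
```

```text
wrist 792 0.0393 (array([-60.3, 253.9]), np.float64(-11.0)) scale [0.55 0.29] (0, 148, 28, 54)
wrist 5604 0.0399 (array([-5.1, -3.7]), np.float64(-180.6)) scale [0.96 0.8 ] (248, 0, 56, 151)
wrist 12891 0.0399 (array([-7.2, 75.8]), np.float64(-171.9)) scale [1.91 0.91] (122, 0, 109, 154)
top 650 0.0394 (array([-33.2, 284.7]), np.float64(25.7)) scale [0.93 0.98] (140, 204, 32, 53)
top 540 0.0398 (array([35.6, 88. ]), np.float64(77.6)) scale [1.32 0.56] (216, 184, 30, 23)
top 398 0.04 (array([20.3, -8.1]), np.float64(-181.2)) scale [1.08 0.5 ] (255, 183, 18, 27)
top 418 0.0392 (array([-142.7, -730.7]), np.float64(-181.5)) scale [0.28 2.49] (553, 178, 7, 137)
top 4191 0.0467 (array([ 327. , -125.1]), np.float64(-93.0)) scale [ 3.46 12.27] (0, 62, 560, 108)
```

View pics/w4.png

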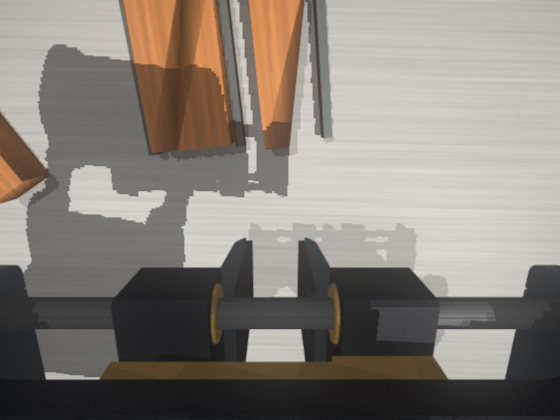

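The wedge is flat in the bay: thin end at (277,149), middle wall at (235,140), outer wall at (322,135). Next I'll put one finger inside the bay, straddling the outer wall, and push the wedge low down against the middle wall.

```bash
python3 - <<'E'
from h import *
p=w2(RO,RY,[-.028,-.062])[0];print(p)
cmd(p,.1,7);cmd(p,.012,7);print(env.get_state()['width'])
E
```

```text
[ 0.57066461 -0.0594502 ]
pos [0.4758 0.0039 0.1779] shift mm [93.3 65.5 78. ] turn [ 0.  -0.  -5.7]
pos [0.4758 0.0039 0.1779] shift mm [ 93.2  65.5 166. ] turn [ 0.  -0.  -5.7]
0.12162034043760456
```

Emit:
drive_tool(
  steps=[
    [[0.03,0.03,0.02],[0,0,-5.7],0.66],
    [[0.06,0.05,0.05],[0,0,-5.7],0.66],
    [[0.093,0.0655,0.078],[0,0,-5.7],0.66],
    [[0.093,0.0655,0.078],[0,0,-5.7],0.66],
    [[0.093,0.0655,0.078],[0,0,-5.7],0.66],
    [[0.093,0.0655,0.078],[0,0,-5.7],0.66],
    [[0.093,0.0655,0.078],[0,0,-5.7],0.66],
    [[0.093,0.0655,0.078],[0,0,-5.7],0.66],
    [[0.093,0.0655,0.078],[0,0,-5.7],0.66],
    [[0.093,0.0655,0.078],[0,0,-5.7],0.66],
  ],
)

```text
clock: 7.17
position: [0.5706, -0.059, 0.1003]
tcp_rot: [0.998, 0.062, 0.001, 0.0]
force: [0.3, -0.2, 0.1]
width: 0.66
grip_force: 0.0
```

```bash
python3 - <<'E'
from h import *
p=w2(RO,RY,[-.028,-.062])[0]
cmd(p,.012,7)
f=grab('wrist');save(f,'w5')
E
```

```text
pos [ 0.5706 -0.059   0.1003] shift mm [-0.1  0.4 88.3] turn [ 0.  -0.1  0.1]
```

View pics/w5.png

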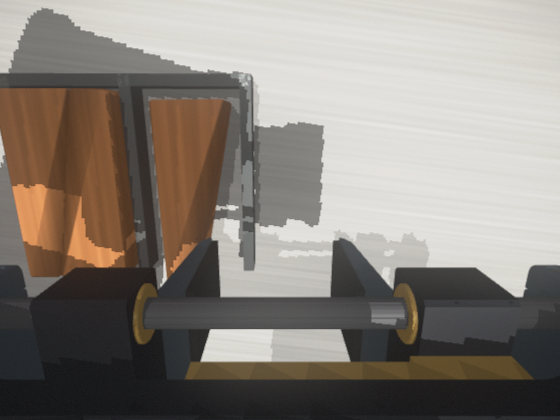

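The view shows the wedge's slant and the outer wall at (248,170), with the left finger heading into the gap between them. I'll go down carefully.

Emit:
drive_tool(
  steps=[
    [[0,0,0.03],[0,0,0],0.66],
    [[0,0,0.05],[0,0,0],0.66],
    [[0,0,0.06],[0,0,0],0.66],
    [[0,0,0.063],[0,0,0],0.66],
    [[0,0,0.063],[0,0,0],0.66],
  ],
)

```text
clock: 7.63
position: [0.5705, -0.0593, 0.0363]
tcp_rot: [0.998, 0.061, -0.0, -0.0]
force: [-0.1, -0.5, -0.4]
width: 0.656
grip_force: 0.0
```

Emit:
drive_tool(
  steps=[
    [[0,0,0.008],[0,0,0],0.66],
    [[0,0,0.014],[0,0,0],0.66],
    [[0,0,0.018],[0,0,0],0.66],
    [[0,0,0.018],[0,0,0],0.66],
  ],
)

```text
clock: 7.97
position: [0.5704, -0.0593, 0.0178]
tcp_rot: [0.998, 0.061, -0.0, -0.0]
force: [-0.6, -0.3, 0.3]
width: 0.662
grip_force: 0.0
```

Emit:
drive_tool(
  steps=[
    [[0,0,0.005],[0,0,0],0.66],
    [[0,-0.004,0.005],[0,0,0],0.66],
    [[0,-0.006,0.005],[0,0,0],0.66],
    [[0,-0.008,0.005],[0,0,0],0.66],
    [[0,-0.01,0.005],[0,0,0],0.66],
    [[0,-0.012,0.005],[0,0,0],0.66],
    [[0,-0.014,0.005],[0,0,0],0.66],
    [[0,-0.016,0.005],[0,0,0],0.66],
    [[0,-0.017,0.005],[0,0,0],0.66],
    [[0,-0.018,0.005],[0,0,0],0.66],
    [[0,-0.018,0.005],[0,0,0],0.66],
  ],
)

```text
clock: 8.88
position: [0.5685, -0.0414, 0.0134]
tcp_rot: [0.998, 0.061, 0.0, -0.0]
force: [-0.6, -0.8, -1.1]
width: 0.659
grip_force: 0.2
```

Emit:
drive_tool(
  steps=[
    [[0,-0.001,0],[0,0,0],0.66],
    [[0,-0.002,0],[0,0,0],0.66],
    [[0,-0.003,0],[0,0,0],0.66],
    [[0,-0.0035,0],[0,0,0],0.66],
    [[0,-0.0035,0],[0,0,0],0.66],
  ],
)

```text
clock: 9.3
position: [0.5681, -0.0379, 0.0134]
tcp_rot: [0.998, 0.061, -0.0, -0.0]
force: [-0.7, -0.5, 0.1]
width: 0.665
grip_force: 0.3
```

Emit:
drive_tool(
  steps=[
    [[0,-0.001,0],[0,0,0],0.66],
    [[0,-0.002,0],[0,0,0],0.66],
    [[0,-0.002,0],[0,0,0],0.66],
  ],
)

```text
clock: 9.55
position: [0.5679, -0.0359, 0.0135]
tcp_rot: [0.998, 0.061, 0.0, 0.0]
force: [0.8, -0.0, 0.6]
width: 0.659
grip_force: 0.4
```

```bash
python3 - <<'E'
from h import *
print(env.get_state()['force'],env.get_state()['wrist_torque'])
f=grab('wrist');P=cloud(f);im=f['image'].astype(int)
L=(P[...,:2]-RO)@np.array([[np.cos(RY),-np.sin(RY)],[np.sin(RY),np.cos(RY)]])*1000
m=(im[...,0]>im[...,2]*1.5+15)&(abs(P[...,2]-.04)<.006)
for x in range(-60,80,10):
    a=L[m&(abs(L[...,0]-x)<2.5)&(L[...,1]<41)];
    if len(a)>5: print(x,np.percentile(a[:,1],[1,99]).round(1))
    
for y in (0,10,20,30): print(y,L[m&(abs(L[...,1]-y)<2)][:,0].max())
E
```

```text
[ 0.80341718 -0.00783522  0.57040754] [-0.12708666 -0.12067993 -0.05801481]
-20 [ 9.6 16.8]
-10 [ 2.8 36.4]
0 [ 0.4 35.9]
10 [-2.1 35.4]
20 [-4.5 35.1]
30 [-6.8 34.6]
40 [-9.2 34.5]
50 [-11.6  34. ]
60 [-12.8  33.5]
0 61.508258124422504
10 61.92262610492007
20 62.21589891470888
30 62.63257823259641
```

Emit:
drive_tool(
  steps=[
    [[0,-0.001,0],[0,0,0],0.66],
    [[0,-0.002,0],[0,0,0],0.66],
    [[0,-0.002,0],[0,0,0],0.66],
    [[0,0.005,0],[0,0,0],0.66],
    [[0,0.01,0],[0,0,0],0.66],
    [[0,0.01,0],[0,0,0],0.66],
    [[0,0.01,-0.03],[0,0,0],0.66],
    [[0,0.01,-0.07],[0,0,0],0.66],
    [[0,0.01,-0.11],[0,0,0],0.66],
    [[0,0.01,-0.15],[0,0,0],0.66],
    [[0,0.01,-0.15],[0,0,0],0.66],
  ],
)

```text
clock: 10.52
position: [0.5724, -0.0468, 0.1707]
tcp_rot: [0.998, 0.061, 0.005, 0.001]
force: [2.6, 0.1, 2.2]
width: 0.66
grip_force: 0.0
```

```bash
python3 - <<'E'
from h import *
# wedge A: origin .524,.2845 yaw 32.9; grip toward the thick end
t=np.radians(32.9);p=w2([.524,.2845],t,[-.034,-.0031])[0];print(p)
cmd(p,.16,32.9-5.65)
E
```

```text
[0.49713677 0.26342925]
pos [ 0.5724 -0.0468  0.1707] shift mm [ -36.9 -317.1    9.4] turn [  0.3  -0.5 -20.2]
```

Emit:
drive_tool(
  steps=[
    [[-0.037,-0.317,0.009],[0,0,-20.2],1],
    [[-0.037,-0.317,0.009],[0,0,-20.2],1],
    [[-0.037,-0.317,0.009],[0,0,-20.2],1],
    [[-0.037,-0.317,0.009],[0,0,-20.2],1],
    [[-0.037,-0.317,0.009],[0,0,-20.2],1],
    [[-0.037,-0.317,0.009],[0,0,-20.2],1],
    [[-0.037,-0.317,0.009],[0,0,-20.2],1],
    [[-0.037,-0.317,0.009],[0,0,-20.2],1],
    [[-0.037,-0.317,0.009],[0,0,-20.2],1],
    [[-0.037,-0.317,0.009],[0,0,-20.2],1],
    [[-0.037,-0.317,0.009],[0,0,-20.2],1],
    [[-0.037,-0.317,0.009],[0,0,-20.2],1],
  ],
)

```text
clock: 11.52
position: [0.4938, 0.263, 0.1544]
tcp_rot: [0.972, 0.235, -0.0, 0.0]
force: [0.1, -0.5, -0.6]
width: 1.002
grip_force: 0.0
```

```bash
python3 - <<'E'
from h import *
cmd([.4971,.2634],.012,27.25)
f=grab('wrist');save(f,'w6')
for q,z,c in wedges(f):
    o,t,s=pose(q);print(len(q),z.round(4),o.round(4),np.degrees(t).round(1),'scale',s.round(2),cv2.boundingRect(c))
f=grab('top')
L=lambda P:(P[...,:2]-RO)@np.array([[np.cos(RY),-np.sin(RY)],[np.sin(RY),np.cos(RY)]])*1000
for q,z,c in wedges(f):
    o,t,s=pose(q);print(len(q),L(o).round(1),np.degrees(t-RY).round(1),'scale',s.round(2),cv2.boundingRect(c))
E
```

```text
pos [0.4938 0.263  0.1544] shift mm [  3.2   1.1 142.4] turn [ 0.   0.  -0.1]
1205 0.0394 [0.5812 0.0467] 26.3 scale [0.65 0.38] (521, 203, 39, 64)
11340 0.0399 [0.5808 0.0871] -168.8 scale [1.93 0.91] (430, 126, 130, 145)
6028 0.04 [0.5286 0.2895] 32.5 scale [0.94 0.97] (248, 77, 53, 163)
1407 [ 7.  88.3] 7.0 scale [1.93 1.01] (216, 184, 32, 53)
683 [-4.3 12. ] -180.3 scale [0.96 0.99] (248, 183, 18, 53)
412 [-139.5 -731. ] -181.4 scale [0.28 2.35] (553, 177, 7, 129)
4254 [ 316.3 -111.8] 87.2 scale [ 3.4 12.3] (0, 62, 560, 107)
```

View pics/w6.png

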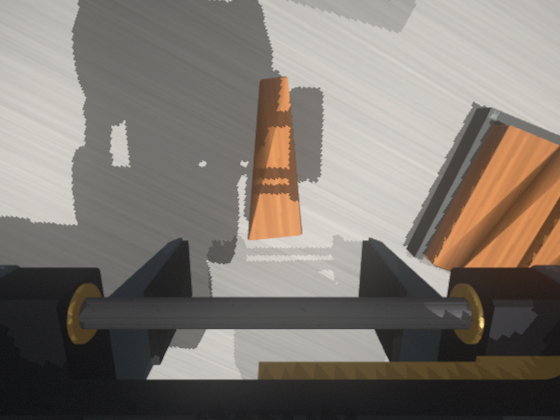

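Wedge 1 now sits at rack (-4, 12), square. The wrist view shows wedge 2 aligned, from its thin end at (274,77) to its thick end at (275,238). I'll descend and grip deep.

Emit:
drive_tool(
  steps=[
    [[0.002,0.001,0.04],[0,0,0],1],
    [[0.002,0.001,0.08],[0,0,0],1],
    [[0.002,0.001,0.115],[0,0,0],1],
    [[0.002,0.001,0.135],[0,0,0],1],
    [[0.002,0.001,0.141],[0,0,0],1],
    [[0.002,0.001,0.141],[0,0,0],0.5],
    [[0.002,0.001,0.141],[0,0,0],0],
    [[0.002,0.001,0.141],[0,0,0],0],
    [[0.002,0.001,0.141],[0,0,0],0],
    [[0.002,0.001,0.141],[0,0,0],0],
    [[0.002,0.001,0.141],[0,0,0],0],
    [[0.002,0.001,0.141],[0,0,0],0],
    [[0.002,0.001,0.141],[0,0,0],0],
  ],
  squeeze=25,
)

```text
clock: 12.7
position: [0.4959, 0.2642, 0.0138]
tcp_rot: [0.972, 0.236, 0.0, -0.0]
force: [-1.5, -0.5, 7.6]
width: 0.494
grip_force: 24.8
```

Emit:
drive_tool(
  steps=[
    [[0,0,-0.02],[0,0,0],0],
    [[0,0,-0.06],[0,0,0],0],
    [[0,0,-0.08],[0,0,0],0],
    [[0,0,-0.08],[0,0,0],0],
    [[0,0,-0.08],[0,0,0],0],
  ],
)

```text
clock: 13.12
position: [0.4962, 0.2643, 0.0943]
tcp_rot: [0.972, 0.235, 0.001, -0.0]
force: [0.2, 0.3, -1.7]
width: 0.497
grip_force: 24.9
```

```bash
python3 - <<'E'
from h import *
f=grab('wrist')
s=env.get_state();r0=R.from_quat(s['tcp_rot']);P=cloud(f);T=r0.inv().apply((P-s['position']).reshape(-1,3)).reshape(P.shape)*1000
print(s['position'].round(4),s['tcp_rot'].round(4),s['width'])
im=f['image'].astype(int);m=(im[...,0]>im[...,2]*1.5+15)&(abs(T[...,2]+28)<10)
m[300:]=0
t=T[m];print(len(t),t.min(0),t.max(0))
for x in range(-20,110,10):
    a=t[abs(t[:,0]-x)<2]
    if len(a)>5: print(x,np.percentile(a[:,1],[2,98]).round(1),np.median(a[:,2]).round(1))
for y in (-9,-6,-3,0,3,6,9): print(y,t[abs(t[:,1]-y)<1][:,0].max().round(1))
E
```

```text
[0.4955 0.264  0.0931] [ 9.719e-01  2.355e-01 -1.000e-04  0.000e+00] 0.4952106772519115
18479 [ -2.41391574 -22.41009764 -29.39450582] [106.67996509  20.22162328 -23.97727934]
0 [-21.7  19.3] -27.1
10 [-20.6  18.4] -27.0
20 [-19.7  17.2] -27.0
30 [-18.6  16.2] -27.0
40 [-17.8  15.2] -26.9
50 [-16.7  14.1] -26.9
60 [-16.  13.] -26.7
70 [-14.9  12.2] -26.8
80 [-14.2  11.2] -26.6
90 [-13.2   9.9] -26.6
100 [-11.9   8.8] -26.5
-9 105.2
-6 105.5
-3 105.4
0 105.9
3 106.2
6 106.7
9 105.8
```

```bash
python3 - <<'E'
from h import *
th=w2(RO,RY,[.017,-.024])[0];psi=1.35;a=np.radians(psi)
tcp=th-w2([0,0],a,[.1056,.0015])[0];print(tcp)
cmd(tcp,.12,psi);cmd(tcp,.0145,psi)
E
```

```text
[ 0.5051628  -0.02023682]
pos [0.4955 0.264  0.0931] shift mm [-121.5  257.2  -26.9] turn [ 0.   0.  25.9]
pos [0.4955 0.264  0.0931] shift mm [-121.5  257.2   78.6] turn [ 0.   0.  25.9]
```

Emit:
drive_tool(
  steps=[
    [[0,0,-0.027],[0,0,0],0],
    [[-0.1215,0.257,-0.027],[0,0,25.9],0],
    [[-0.1215,0.257,-0.027],[0,0,25.9],0],
    [[-0.1215,0.257,-0.027],[0,0,25.9],0],
    [[-0.1215,0.257,-0.027],[0,0,25.9],0],
    [[-0.1215,0.257,-0.027],[0,0,25.9],0],
    [[-0.1215,0.257,-0.027],[0,0,25.9],0],
    [[-0.1215,0.257,-0.027],[0,0,25.9],0],
    [[-0.1215,0.257,-0.027],[0,0,25.9],0],
    [[-0.1215,0.257,-0.027],[0,0,25.9],0],
    [[-0.1215,0.257,-0.027],[0,0,25.9],0],
    [[-0.1215,0.257,-0.027],[0,0,25.9],0],
    [[-0.1215,0.257,-0.027],[0,0,25.9],0],
    [[-0.1215,0.257,-0.027],[0,0,25.9],0],
  ],
)

```text
clock: 14.33
position: [0.5052, -0.019, 0.1202]
tcp_rot: [1.0, 0.012, -0.0, -0.0]
force: [0.4, 0.5, -1.9]
width: 0.496
grip_force: 24.9
```

```bash
python3 - <<'E'
from h import *
cmd([.5052,-.0202],.0145,1.35)
f=grab('wrist');save(f,'w7')
E
```

```text
pos [ 0.5052 -0.019   0.1202] shift mm [  0.    1.2 105.7] turn [-0.   0.   0.1]
```

View pics/w7.png

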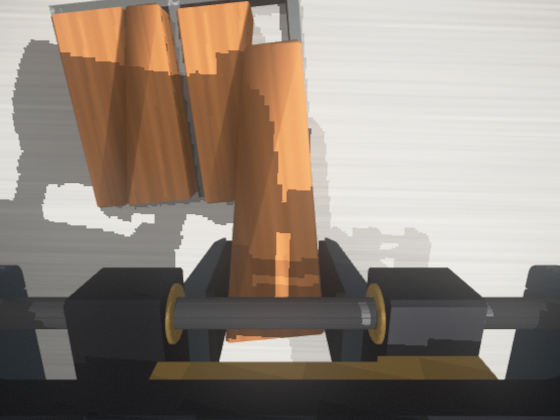

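The view shows wedge 2 over the gap, with its thin end at (273,43) between wedge 1 and the outer wall at (297,20). I'll lower it with force checks.

Emit:
drive_tool(
  steps=[
    [[0,0,0.03],[0,0,0],0],
    [[0,0,0.055],[0,0,0],0],
    [[0,0,0.07],[0,0,0],0],
    [[0,0,0.08],[0,0,0],0],
    [[0,0,0.088],[0,0,0],0],
    [[0,0,0.09],[0,0,0],0],
    [[0,0,0.09],[0,0,0],0],
  ],
)

```text
clock: 14.97
position: [0.5055, -0.0199, 0.0304]
tcp_rot: [1.0, 0.012, -0.0, -0.0]
force: [-0.8, 0.4, -1.0]
width: 0.496
grip_force: 24.9
```

Emit:
drive_tool(
  steps=[
    [[0,0,0.006],[0,0,0],0],
    [[0,0,0.012],[0,0,0],0],
    [[0,0,0.015],[0,0,0],0],
    [[0,0,0.015],[0,0,0],0],
  ],
)

```text
clock: 15.3
position: [0.5051, -0.02, 0.015]
tcp_rot: [1.0, 0.012, -0.0, -0.0]
force: [-1.1, 0.8, -1.4]
width: 0.497
grip_force: 24.9
```

Emit:
drive_tool(
  steps=[
    [[0,0,0],[0,0,0],0.55],
    [[0,0,0],[0,0,0],0.62],
    [[0,0,0],[0,0,0],0.65],
    [[0,0,0],[0,0,0],0.65],
    [[0,0,-0.04],[0,0,0],0.65],
    [[0,0,-0.08],[0,0,0],0.65],
    [[-0.03,0,-0.1],[0,0,0],0],
    [[-0.06,0,-0.1],[0,0,-5.7],0],
    [[-0.07,0,-0.1],[0,0,-5.7],0],
    [[-0.07,0,-0.1],[0,0,-5.7],0],
    [[-0.07,0,-0.1],[0,0,-5.7],0],
    [[-0.07,0,-0.1],[0,0,-5.7],0],
    [[-0.07,0,-0.1],[0,0,-5.7],0],
    [[-0.07,0,-0.1],[0,0,-5.7],0],
  ],
)

```text
clock: 16.47
position: [0.4362, -0.0217, 0.1151]
tcp_rot: [0.998, 0.061, 0.0, -0.0]
force: [0.0, -0.1, -0.7]
width: 0.097
grip_force: 0.0
```

```bash
cat >> h.py <<'E'
def lines(f):
    P=cloud(f);im=f['image'].astype(int)
    L=(P[...,:2]-RO)@np.array([[np.cos(RY),-np.sin(RY)],[np.sin(RY),np.cos(RY)]])*1000
    m=(im[...,0]>im[...,2]*1.5+15)&(abs(P[...,2]-.04)<.006)
    for y in (-33,-28,-20,-12,-5,0,5,15,22,28,33):
        a=L[m&(abs(L[...,1]-y)<1.5)][:,0];a=a[abs(a)<150]
        if len(a)>5: print('y',y,np.percentile(a,[1,99]).round(1))
    for x in range(-110,70,20):
        a=L[m&(abs(L[...,0]-x)<2)&(L[...,1]<41)&(L[...,1]>-60)][:,1]
        if len(a)>5: 
            h=np.histogram(a,bins=np.arange(-42,43,2))[0];print('x',x,np.percentile(a,[1,99]).round(1),h)
E
python3 - <<'E'
from h import *
lines(grab('wrist'))
p=w2(RO,RY,[-.145,-.011])[0];cmd(p,.115,7);cmd(p,.015,7);print(env.get_state()['width'])
E
```

```text
y -33 [-111.2   -9.2]
y -28 [-112.3   -9. ]
y -20 [-112.2   -9. ]
y -12 [-112.2   -9.4]
y -5 [-112.5  -23. ]
y 0 [-112.7  -46.3]
y 5 [-113.3   -8.6]
y 15 [-65.1  -8.6]
y 22 [-66.5  -8.7]
y 28 [-66.2  -8.7]
y 33 [-66.2  -8.8]
x -110 [-33.7  10.6] [ 0  0  0  3 17 18 12 17 18 18 18 13 17 18 17 18 17 11 18 16 18 18 16 13
 18 17 10  0  0  0  0  0  0  0  0  0  0  0  0  0  0  0]
x -90 [-34.3   7.2] [ 0  0  0  6 18 18 18 16 18 14 18 18 17 17 18 18 18 12 18 18 18 18 18 18
 12  0  0  0  0  0  0  0  0  0  0  0  0  0  0  0  0  0]
x -70 [-34.4   3.5] [ 0  0  0  7 21 21 20 19 21 21 20 21 20 21 21 21 14 21 21 21 21 21 19  0
  0  0  0  0  0  0  0  0  0  0  0  0  0  0  0  0  0  0]
x -50 [-33.9  36.9] [ 0  0  0  6 19 20 20 20 20 19 18 20 19 20 18 20 21 20 19 22 20  2  0  0
  0  0  1 23 21 21 21 20 18 21 20 19 23 21 20 15  0  0]
x -30 [-34.   36.6] [ 0  0  0  7 21 21 22 23 22 21 20 21 22 21 21 21 21 20 25  0  0  0  0  0
  4 22 20 22 25 21 21 21 20 20 21 22 22 21 22 13  0  0]
x -10 [-33.4  36.4] [ 0  0  0  0 21 23 24 23 20 20 22 21 28 21 21 20 22  4  0  0  0  0  4 28
 23 21 21 21 21 25 23 22 21 22 22 24 22 21 22 11  0  0]
pos [ 0.4359 -0.0216  0.1151] shift mm [12.1  3.   0.1] turn [-0.  0.  0.]
pos [ 0.4359 -0.0216  0.1151] shift mm [ 12.2   3.  100.1] turn [-0.  0.  0.]
0.051454354722443404
```

Wedge 2 is aligned in the mouth, 46 mm short of fully in. I'll lower the closed fingers behind it and push.

Emit:
drive_tool(
  steps=[
    [[0.006,0.003,0.04],[0,0,0],0],
    [[0.006,0.003,0.08],[0,0,0],0],
    [[0.006,0.003,0.1],[0,0,0],0],
    [[0.006,0.003,0.1],[0,0,0],0],
    [[0.015,0.003,0.1],[0,0,0],0],
    [[0.022,0.003,0.1],[0,0,0],0],
    [[0.027,0.003,0.1],[0,0,0],0],
    [[0.032,0.003,0.1],[0,0,0],0],
    [[0.037,0.003,0.1],[0,0,0],0],
    [[0.042,0.003,0.1],[0,0,0],0],
    [[0.047,0.003,0.1],[0,0,0],0],
    [[0.052,0.003,0.1],[0,0,0],0],
    [[0.057,0.003,0.1],[0,0,0],0],
    [[0.06,0.003,0.1],[0,0,0],0],
    [[0.06,0.003,0.1],[0,0,0],0],
  ],
)

```text
clock: 17.77
position: [0.4961, -0.0172, 0.0154]
tcp_rot: [0.998, 0.061, 0.0, 0.0]
force: [-0.8, -0.4, 0.2]
width: 0.004
grip_force: 0.0
```

```bash
python3 - <<'E'
from h import *
lines(grab('wrist'));print(env.get_state()['force'])
cmd(w2(RO,RY,[-.081,-.011])[0],.015,7)
E
```

```text
y -33 [-77.9  21.9]
y -28 [-78.2  22.1]
y -20 [-78.1  22. ]
y -12 [-78.3  22.1]
y -5 [-78.4  11.4]
y 0 [-78.4  22.3]
y 5 [-78.5  22. ]
y 15 [-64.2  22.1]
y 22 [-65.9  22.1]
y 28 [-66.  22.]
y 33 [-65.5  22. ]
x -70 [-34.6  10.3] [ 0  0  0 22 39 35 41 36 42 34 41 37 43 35 43 32 39 33 43 34 38 41 34 40
 37 39 14  0  0  0  0  0  0  0  0  0  0  0  0  0  0  0]
x -50 [-34.4  36.6] [ 0  0  0 23 42 41 39 43 43 37 45 45 40 47 36 44 46 36 46 45 35 45 44 39
 18  0  4 46 43 43 40 43 43 40 42 44 42 41 41 27  0  0]
x -30 [-34.2  36.3] [ 0  0  0 22 48 49 47 52 45 46 49 50 47 42 50 49 49 48 40 48 49 49 17  0
  9 52 50 48 45 48 49 48 49 45 49 48 48 48 48 25  0  0]
x -10 [-34.3  36.4] [ 0  0  0 26 49 52 49 52 50 52 52 50 53 49 51 51 50 51 52 50 18  0 22 55
 53 51 51 53 50 54 52 48 55 51 53 55 57 49 54 25  0  0]
x 10 [-34.2  36.2] [ 0  0  0 28 62 55 63 58 59 65 59 59 59 62 64 58 59 56 23  0 30 57 61 62
 62 58 58 65 55 61 59 59 63 55 59 59 59 57 62 23  0  0]
[-0.0675434   0.09114112 -0.5434313 ]
pos [ 0.4957 -0.0172  0.0154] shift mm [16.2  0.   0.4] turn [ 0. -0.  0.]
```

Emit:
drive_tool(
  steps=[
    [[0.003,0,0],[0,0,0],0],
    [[0.006,0,0],[0,0,0],0],
    [[0.009,0,0],[0,0,0],0],
    [[0.011,0,0],[0,0,0],0],
    [[0.013,0,0],[0,0,0],0],
    [[0.013,0,0],[0,0,0],0],
    [[0.013,0,0],[0,0,0],0],
    [[-0.02,0,0],[0,0,0],0],
    [[-0.04,0,0],[0,0,0],0],
    [[-0.05,0,-0.03],[0,0,0],0],
    [[-0.05,0,-0.07],[0,0,0],0],
    [[-0.05,0,-0.11],[0,0,0],0],
    [[-0.05,0,-0.13],[0,0,0],0],
    [[-0.05,0,-0.13],[0,0,0],0],
    [[-0.05,0,-0.13],[0,0,0],0],
  ],
)

```text
clock: 19.07
position: [0.4463, -0.0235, 0.1465]
tcp_rot: [0.998, 0.061, 0.001, 0.0]
force: [0.2, 0.5, -0.8]
width: 0.005
grip_force: 0.0
```

```bash
python3 - <<'E'
from h import *
f=grab('wrist');lines(f);save(f,'w8');f=grab('top');lines(f)
g=cv2.resize(f['image'][165:255,200:300],None,fx=6,fy=6,interpolation=cv2.INTER_CUBIC);cv2.imwrite('pics/end.png',g[:,:,::-1])
print(env.get_state()['force'])
E
```

```text
y -33 [-65.8  10.9]
y -28 [-65.8  10.4]
y -20 [-65.8  10.6]
y -12 [-65.8  10.6]
y -5 [-65.8  10.5]
y 0 [-65.8  10.6]
y 5 [-65.8  10.6]
y 15 [-64.   10.6]
y 22 [-65.9  10.6]
y 28 [-65.9  10.6]
y 33 [-65.9  10.8]
x -50 [-34.7  36.4] [ 0  0  0  8 16 17 12 16 17 12 18 18 11 18 12 17 16 11 15 17 11 15 18 12
 16 11  1 16 11 16 16 11 16 13 14 13 14 11 15  7  0  0]
x -30 [-34.1  36.7] [ 0  0  0  7 16 14 18 17 13 17 18 12 17 17 12 18 17 13 17 18 18 12 18 14
  0 19 18 13 17 17 14 16 18 17 15 15 16 15 17 12  0  0]
x -10 [-34.3  36.3] [ 0  0  0  7 19 18 13 18 17 17 12 19 19 17 12 18 21 19 12 18 16 12  2 20
 18 18 13 19 18 19 12 16 18 15 15 18 18 18 15 11  0  0]
x 10 [-34.1  36. ] [ 0  0  0  6 15 17 17 15 12 15 15 17 15 11 15 15 17 16 11 14  6 17 16 14
 15 15 15 15 14 16 15 17 16 14 15 14 15 16 15  6  0  0]
y -33 [-59.8  59.4]
y -28 [-59.1  57.3]
y -20 [-56.2  59.9]
y -12 [-53.1  56.7]
y -5 [-53.5  57.3]
y 0 [-49.2  59. ]
y 5 [-49.1  59.4]
y 15 [-43.1  60. ]
y 22 [-42.1  59.5]
y 28 [-39.1  58.9]
y 33 [-38.9  59.5]
x -50 [-34.2   2.9] [0 0 0 2 0 2 2 2 2 0 1 1 1 1 1 2 2 2 1 1 1 1 1 0 0 0 0 0 0 0 0 0 0 0 0 0 0
 0 0 0 0 0]
x -30 [-35.   33.5] [0 0 0 1 2 2 1 0 1 1 2 1 0 0 2 2 2 1 1 2 2 0 0 0 0 1 1 0 2 2 1 1 2 1 1 1 1
 0 1 0 0 0]
x -10 [-34.3  34.1] [0 0 0 1 2 1 0 1 1 1 2 0 2 2 2 2 0 2 2 1 0 0 1 1 1 1 1 2 2 2 1 1 2 1 1 0 1
 1 1 0 0 0]
x 10 [-34.7  32.6] [0 0 0 2 1 0 1 1 2 1 0 2 2 2 1 1 2 0 0 0 1 1 2 0 1 2 2 2 2 0 2 1 1 1 0 1 2
 1 0 0 0 0]
x 30 [-32.8  34.5] [0 0 0 0 1 2 1 2 0 2 2 2 2 0 1 0 1 1 1 1 1 2 1 1 2 2 1 1 1 2 1 1 1 1 2 2 2
 0 2 0 0 0]
x 50 [-34.8  34. ] [0 0 0 1 2 1 2 0 2 2 1 2 0 1 0 1 0 1 2 1 1 0 2 1 2 1 0 1 1 1 1 0 1 2 1 0 2
 2 1 0 0 0]
[-1.09413556  0.17464949 -0.59937075]
```

View pics/end.png

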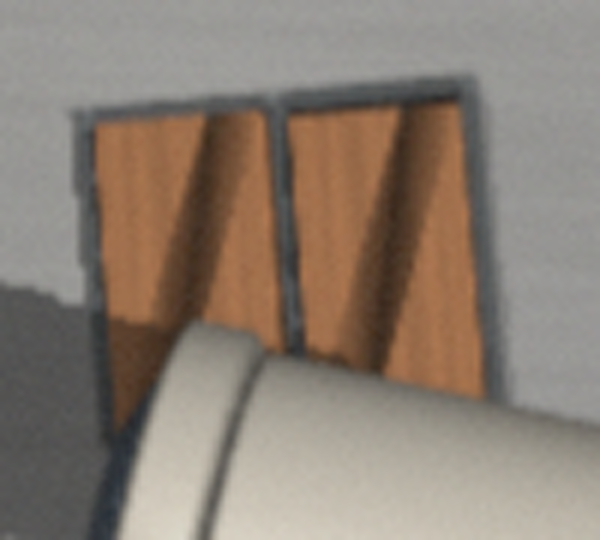

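The picture shows the pair filling the bay head to tail, like the packed pair. Both ends sit at about x = -65.8 mm in the rack frame and the sides are along the walls, so I'm handing in.

```bash
python3 -c "
from station import env
print(env.finish_job())"
```

```text
the job is handed in; nothing more can be done
None
```

Both wedges lie flat and head to tail in the empty bay, fully in with their outer ends about 2 mm inside the mouth; I handed the job in at about 19 s, and no verdict came back.

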